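# Close the swing-bolt clamp over a drill tube

### The job

Close the tube clamp on the bench: swing its hinged half over and press it gently home on the tube, then swing the bolt up and drop it fully into the slot of the hinged half so that it leans in there by itself, and let go. Do not force the bolt against the ear or crush the tube: if the bolt does not go in, feel along the ear for the slot; leave the tube lying in place and the other things on the bench alone.

Things in the scene. Friction and masses are not known exactly. Their poses are not given: they have to be found in the camera images.
- clamp: Fixed dark-steel lower half of a tube clamp, base plate 150 x 150 mm, bolted to the bench; no part higher than 71 mm. Origin: on the bench under the middle of the saddle. Its x axis runs along the tube, y towards the hinge of the upper half, z up. In this frame the tube's axis is at z 60 mm, the hinge pin along x at y +48, z 60, and the bolt's pivot pin along x at y -56, z 30.
- cap (a joint): Angle (rad) of the steel hinged upper half about the hinge pin: 0 = home on the tube; it grows as the free end rises and swings over towards clamp +y, up to 1.5. The hinge is stiff (0.45 N m): it stays where it is put, and 3 to 8 N at its bar handle move it.
- hinge (a point): Middle of the hinge pin (clamp x 0, y +48, z 60 mm). The upper half has a round bar handle along x, 12 mm thick, 66 mm free between its legs, some 35 mm clear of the arch below. With the half closed the bar's axis is 66 mm from the pin towards clamp -y and 65 mm above it (radius 93 mm); it turns with the half.
- ear_edge (a point): Fixed mark where the ear's outer edge comes with the half closed: clamp x 0, y -59, z 67 mm. The ear is 80 mm wide along x, 14 mm thick; its edge has one open slot 13 mm wide, 12 mm deep. The half has unmeasured play: it is stuck up to 14 mm either way along its pin, so slot and bar handle have their middle at clamp x -14 to +14: see it or find it by feel with the bolt.
- bolt (a joint): Angle (rad) of the swing bolt: 0 = lying level, pointing away from the tube (clamp -y); 1.57 = upright; it falls back if let go before upright. Beside the slot it is stopped by the ear at about 1.3; fully in the slot it rests at about 1.67 and leans there by itself. Its nut then is above the ear, and does not pass if the half is more than about 0.05 rad open.
- bolt_end (a point): Free end of the swing bolt, on its axis, 120 mm from its pivot pin; lying, it is 30 mm above the bench. Steel rod 10 mm thick with a round nut 22 mm across, 50 to 62 mm from the pivot; hold it beyond the nut, where it can turn in the fingers. It also slides easily along its pin, to 18 mm either way of clamp x 0. A push near its end bears 3 times as hard on the ear and can lift the half.
- tube: Loose drill tube, 42 mm across, 320 mm long, about 0.9 kg, lying in the clamp along its x axis. Origin on its underside at mid length.
- sleeve_a: Bystander: dark steel sleeve, 52 mm across, 38 mm high, standing near the bolt. Origin under its centre.
- sleeve_b: Bystander: steel sleeve, 44 mm across, 30 mm high, standing near the bolt. Origin under its centre.
- bit: Bystander: brass drill bit, 52 mm across, 70 mm high. Origin under its centre.
- wrench: Bystander: wrench lying on the bench.
- hammer: Bystander: hammer lying on the bench.
- fork: Bystander: yellow flat steel fork, 255 mm long, lying on the bench.
- grease: Bystander: blue can, 72 mm across, 100 mm high. Origin under its centre.
- stub: Bystander: short tube, 42 mm across, 90 mm high, standing. Origin under its centre.

How it is judged:
On the way, in this order (a step that is already met when the one before it is completed fails the run):
1. the hinged half is home on the tube while the bolt is still out of the slot (value of joint cap below 0.04 rad and value of joint bolt below 1.1 rad), for 0.2 s.
2. the bolt is in the slot (value of joint bolt above 1.6 rad and value of joint cap below 0.04 rad), for 0.2 s.
At the end, for the whole second after the job is handed in: the hinged half is home (within 0.04 rad of closed), the bolt leans in the slot (angle over 1.6 rad) at rest, and the tube lies in the saddle (not lifted more than 6 mm) (all of step 2 and velocity of joint bolt below 0.05 rad/s and z of tube in the frame of clamp below 0.045 m); the robot touches nothing.
It fails at once if the hinged half is pressed on the tube with more than 40 N (contact force between cap and tube above 40 N).
It fails at once if the bolt is forced against the hinged half with more than 40 N (contact force between bolt and cap above 40 N).
It fails at once if the tube is pushed more than 15 mm (distance of tube from where it was at the start of the episode above 0.015 m).
It fails at once if another thing on the bench is moved more than 30 mm (distance of any of sleeve_a, sleeve_b, bit, wrench, hammer, fork, grease, stub from where it was at the start of the episode above 0.03 m).
It also fails if it takes over 72 s, if anything falls off the work surface, if the arm or the gripper's body presses on something with over 40 N, if the wrist force passes 120 N, or if a joint passes its speed limit or range.

### The arm

A 7-joint arm with a two-finger parallel gripper is mounted at the origin on the work surface. World frame = base frame: x ahead of the robot, y to its left, z up, the work surface at z = 0. Lengths are in m, angles in rad, forces in N, time in s.
With the tool pointing down it reaches from about 0.425 to 0.825 m from the base axis. Payload 3.6 kg.
Tool frame: the origin (TCP) lies where the fingers leave the gripper's body, on its centre line; the fingertips stand 73 mm ahead of it and the grasp point (between the pads) lies 54 mm ahead of it; z points along the fingers, y is the line along which they close (so a half turn about z gives the same grasp; the last joint's range is limited). The gripper opens to 85 mm and grips with 20 to 120 N. Pads are 22 mm wide; open, the fingers measure 114 mm over their backs; the gripper's body (76 mm by 85 mm) begins 54 mm behind the grasp point. The pads swing forward as they close: fully open they stand 13 mm farther back than shut.
Start: joints at [-1.317, 0.615, -0.013, 1.423, 0.008, 1.103, -0.04], TCP at [0.18, 0.625, 0.304] pointing down, gripper open.
Joint ranges: [-3.12, 3.12], [-0.3, 2.06], [-1.34, 1.32], [0.26, 2.42], [-1.36, 4.5], [0.01, 1.98], [-2.84, 2.84]. Speed limits (rad/s): [2.79, 2.79, 3.14, 3.14, 3.14, 3.14, 3.14].

### API

Orientations are given as a unit quaternion [x, y, z, w].
In Python, from station import arm, snapshot, camera_info, ticket gives the robot as it stands. Calls block until the motion is done:
- arm.movep(position, orientation): joint-space move of the TCP to a pose.
- arm.line_to(position, velocity=0.15, ori=None): straight line of the TCP; ori=None keeps the orientation; velocity is the mean speed in m/s.
- arm.move_j(angles): joint-space move.
- arm.move_gripper(opening, effort=None): opening from 0.0 (shut) to 1.0 (fully open); effort is the grip in N (None keeps the last); returns when the fingers have stopped.
- arm.pause(seconds).
- arm.ik(position, orientation): joint angles nearest the present ones, or None.
- snapshot(name): name is "scene" or "side" or "wrist"; returns the picture (400x640x3 uint8, blue, green, red); there is no depth.
- camera_info(name): a dict with "fx", "fy", "cx", "cy" (pixels), "dist_coeffs" ([k1, k2, p1, p2, k3] as OpenCV has them; the pictures are not rectified), "R" (3x3) and "t" (3): a world point X has camera coordinates R X + t; the wrist camera has in their place "T_tool_cam" (4x4, takes a point from camera to tool coordinates, whose origin is the TCP and whose axes are the flange's). Camera axes: x right, y down, z forward; pixel columns grow to the right and rows downward; lengths in m; the calibration is good to about 2 mm. A picture is of the moment at which its call begins: read the wrist's pose just before it. camera_info takes no time and is no camera call.
A pose or a line that the arm cannot do raises arm.MotionError and nothing moves.
- ticket.finish_job(): hands the job in; it is judged then, once.
Readings, each from a call of its own:
- arm.read_time(): time.
- arm.read_joint_positions(): joint angles.
- arm.read_dq(): joint speeds.
- arm.read_effort(): joint torques, N m.
- arm.read_tool_pos(): TCP position.
- arm.read_eef_rot(): TCP orientation.
- arm.read_ft_force(): force on the tool from outside, world axes, zero at the start.
- arm.read_wrist_torque(): the same for the moment, N m.
- arm.read_opening(): opening from 0.0 (shut) to 1.0 (fully open).
- arm.read_finger_force(): force on a finger pad.
Only numpy, scipy, OpenCV 4.12 (cv2) and the standard library are available. Lean on these libraries where they do the work, as an engineer would, in place of code of your own. Each camera call takes 0.05 s, during which the arm holds its last target. There are 200 camera calls.

## Working session

There is one attempt and no reset: what is moved stays moved. The work goes in short steps, each a Python script; the robot and the scene stay as the last script left them, time stands still between calls to the robot, and variables do not carry over. Pictures are saved under pics/ and viewed, at most 10 in all, crops included, and the job is handed in when it is done.

```bash
ls; mkdir -p pics; python3 - <<'E'
from station import arm, snapshot, camera_info
import cv2, numpy as np
np.set_printoptions(precision=3,suppress=True)
for n in ("scene","side"):
    cv2.imwrite(f"pics/{n}0.png",snapshot(n)); print(n,camera_info(n))
print(camera_info("wrist"),arm.read_eef_rot(),arm.read_time())
E
```

```text
pics
scene {'fx': 378.13335708045014, 'fy': 378.13335708045014, 'cx': 323.452667885549, 'cy': 202.73471713315396, 'dist_coeffs': array([-0.019,  0.   ,  0.   ,  0.   ,  0.   ]), 'R': array([[ 0.607,  0.795, -0.003],
       [ 0.682, -0.522, -0.513],
       [-0.409,  0.309, -0.859]]), 't': array([-0.322, -0.339,  1.184])}
side {'fx': 503.9613554311734, 'fy': 503.9613554311734, 'cx': 319.1395637698802, 'cy': 191.8220141732409, 'dist_coeffs': array([0.025, 0.   , 0.   , 0.   , 0.   ]), 'R': array([[ 0.968, -0.25 ,  0.014],
       [-0.143, -0.599, -0.788],
       [ 0.206,  0.761, -0.615]]), 't': array([-0.536,  0.123,  1.2  ])}
{'fx': 276.7256327105317, 'fy': 276.7256327105317, 'cx': 323.00306574034107, 'cy': 197.41996520799344, 'dist_coeffs': array([-0.05,  0.  ,  0.  ,  0.  ,  0.  ]), 'T_tool_cam': array([[ 0.   , -0.948, -0.319,  0.082],
       [ 1.   , -0.   ,  0.002, -0.001],
       [-0.002, -0.319,  0.948, -0.069],
       [ 0.   ,  0.   ,  0.   ,  1.   ]])} [ 0.14   0.99  -0.001 -0.   ] 0.1
```

View pics/scene0.png

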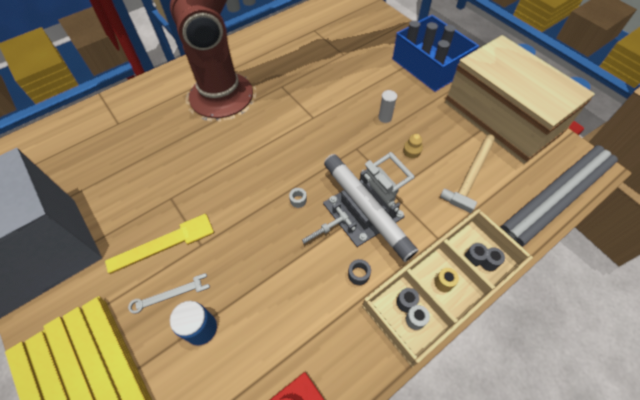

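View pics/side0.png

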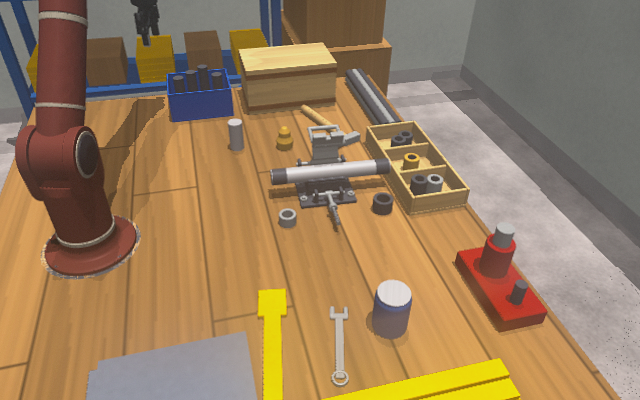

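Scene: the clamp sits at about (365,205), the tube runs from (334,163) to (409,250), the bolt end is at (306,242), and the cap handle is at (395,168). Side: the tube runs from (275,176) to (387,167), the bolt end is at (337,225), and the bar is at (323,128).

```bash
cat > h.py <<'E'
from station import arm, snapshot, camera_info, ticket
import cv2, numpy as np
from scipy.spatial.transform import Rotation as Ro
np.set_printoptions(precision=4,suppress=True)
def cam(n):
    c=camera_info(n); K=np.array([[c["fx"],0,c["cx"]],[0,c["fy"],c["cy"]],[0,0,1]]); d=np.array(c["dist_coeffs"])
    if n=="wrist":
        T=np.eye(4); T[:3,:3]=Ro.from_quat(arm.read_eef_rot()).as_matrix(); T[:3,3]=arm.read_tool_pos()
        W=T@c["T_tool_cam"]; R=W[:3,:3].T; t=-R@W[:3,3]
    else: R,t=np.array(c["R"]),np.array(c["t"])
    return K,d,R,t
def ray(C,px):
    K,d,R,t=C; u=cv2.undistortPoints(np.array([[px]],float),K,d).ravel()
    v=R.T@np.array([u[0],u[1],1]); return -R.T@t, v/np.linalg.norm(v)
def plane(C,px,z):
    o,v=ray(C,px); return o+v*(z-o[2])/v[2]
def tri(*obs):
    A=np.zeros((3,3)); b=np.zeros(3)
    for C,px in obs:
        o,v=ray(C,px); P=np.eye(3)-np.outer(v,v); A+=P; b+=P@o
    return np.linalg.solve(A,b)
def proj(C,X):
    K,d,R,t=C; return cv2.projectPoints(np.array(X,float).reshape(-1,1,3),cv2.Rodrigues(R)[0],t,K,d)[0][:,0]
E
python3 - <<'E'
from h import *
S,D=cam("scene"),cam("side")
a=tri((S,(334,163)),(D,(275,176)));b=tri((S,(409,250)),(D,(387,167)))
e=tri((S,(306,242)),(D,(337,225)));m=(a+b)/2
print(a,b,np.linalg.norm(a-b),m,e,np.linalg.norm((e-m)[:2]),tri((S,(395,168)),(D,(323,128))))
for n in ("scene","side"):
    im=cv2.imread(f"pics/{n}0.png")
    x,y=((295,120) if n=="scene" else (258,110))
    c=cv2.resize(im[y:y+140,x:x+133],None,fx=3,fy=3,interpolation=cv2.INTER_CUBIC); globals()[n]=c
cv2.imwrite("pics/c1.png",np.hstack([scene,side]))
E
```

```text
[0.4568 0.0908 0.0565] [0.7565 0.0687 0.057 ] 0.30053769739732217 [0.6066 0.0798 0.0567] [ 0.577  -0.0881  0.014 ] 0.1704795095410506 [0.6027 0.1501 0.147 ]
```

View pics/c1.png

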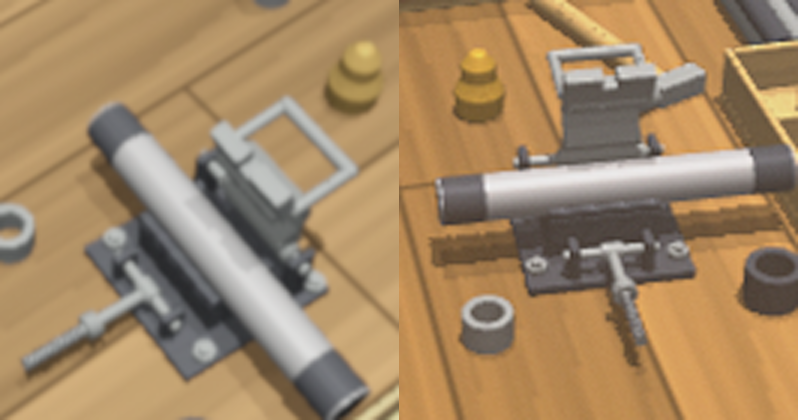

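The crop shows the cap standing open at roughly 80–90°. Its bar runs (288,100)–(355,170) in the scene crop and (552,53)–(640,47) in the side crop, with the ear slot at (612,78). The bolt lies down, with its end at (25,365) and (642,338).

```bash
python3 - <<'E'
from h import *
S,D=cam("scene"),cam("side")
s=lambda x,y:(295+x/3-.33,120+y/3-.33)
d=lambda x,y:(258+(x-399)/3-.33,110+y/3-.33)
P=lambda *q:print(*q)
b1=tri((S,s(288,102)),(D,d(553,54)));b2=tri((S,s(353,170)),(D,d(638,50)))
P("bar",b1,b2,np.linalg.norm(b1-b2))
e=tri((S,s(25,365)),(D,d(642,340)));P("boltend",e,plane(S,s(25,365),.03),plane(D,d(642,338),.03))
P("corners mid scene",plane(S,s(88,248),.008),plane(S,s(190,379),.008),plane(S,s(328,290),.008))
P("side corners",plane(D,d(530,292),.008),plane(D,d(694,273),.008))
P("screws tri",tri((S,s(114,237)),(D,d(537,265))),tri((S,s(204,350)),(D,d(678,249))))
P("tube ends ax",plane(S,s(113,120),.06),plane(S,s(335,388),.06))
P("sleeves",plane(S,s(10,222),.03),plane(S,(359,268),.038))
E
```

```text
bar [0.5671 0.1699 0.1436] [0.6443 0.1654 0.141 ] 0.07741726008370167
boltend [ 0.5776 -0.0966  0.0283] [ 0.5786 -0.0972  0.03  ] [ 0.5775 -0.0958  0.03  ]
corners mid scene [0.513  0.0152 0.008 ] [0.66   0.0058 0.008 ] [0.668  0.1501 0.008 ]
side corners [0.5079 0.0082 0.008 ] [0.6539 0.0001 0.008 ]
screws tri [0.5206 0.0373 0.0132] [0.6485 0.0298 0.0129]
tube ends ax [0.4487 0.0915 0.06  ] [0.7473 0.069  0.06  ]
sleeves [ 0.4629 -0.0296  0.03  ] [ 0.7117 -0.0377  0.038 ]
```

```bash
cat >> h.py <<'E'
YAW=-0.062; O=np.array([.590,.080,0]); XA=np.array([np.cos(YAW),np.sin(YAW),0]); YA=np.array([-np.sin(YAW),np.cos(YAW),0])
def W(x,y,z): return O+x*XA+y*YA+np.array([0,0,z])
def C(p): q=np.array(p)-O; return np.array([q@XA,q@YA,q[2]])
def down(closing):  # tool z down, tool y along closing
    y=closing/np.linalg.norm(closing); z=np.array([0,0,-1.]); x=np.cross(y,z)
    return Ro.from_matrix(np.c_[x,y,z]).as_quat()
QC=down(YA)
G=.054
def bar(a,x=.010,r=.0926):
    th=np.deg2rad(135.44)-a; return W(x,.048+r*np.cos(th),.06+r*np.sin(th))
def tcp(p): return p+np.array([0,0,G])
def st(msg=""):
    f=arm.read_ft_force(); p=np.array(arm.read_tool_pos())
    print(msg,"t%.1f"%arm.read_time(),"grasp(clamp)",C(p-[0,0,G]),"F(clamp)",np.array([f@XA,f@YA,f[2]]),"open %.3f"%arm.read_opening()); 
E
python3 - <<'E'
from h import *
p=tcp(bar(1.25)); print(p,C(bar(1.25)))
arm.move_gripper(.55,20)
arm.movep(p+[0,0,.07],QC); st("hover")
cv2.imwrite("pics/w1.png",snapshot("wrist"))
arm.line_to(p,.1); st("at")
arm.move_gripper(0,20); st("grip")
E
```

```text
[0.6055 0.1681 0.1971] [0.01   0.0889 0.1431]
hover t2.8 grasp(clamp) [0.0095 0.0906 0.2132] F(clamp) [ 0.7393 -0.4903 -0.6444] open 0.551
at t3.7 grasp(clamp) [0.0105 0.089  0.1437] F(clamp) [-0.0298  0.249   1.288 ] open 0.553
grip t4.1 grasp(clamp) [0.0104 0.0871 0.1434] F(clamp) [-0.555  -5.6097  1.7007] open 0.132
```

View pics/w1.png

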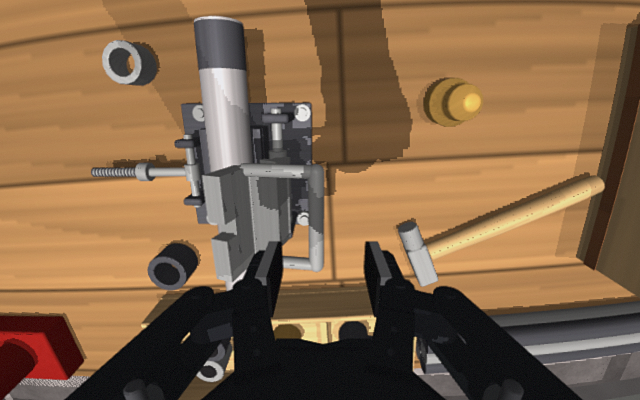

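The wrist view shows the bar between the fingers; the opening of 0.132 corresponds to the 12 mm bar. Next I swing the half over.

```bash
python3 - <<'E'
from h import *
for a in np.arange(1.1,.14,-.15).tolist()+[.12]:
    arm.line_to(tcp(bar(a)),.08); st("%.2f"%a)
    if np.linalg.norm(arm.read_ft_force())>25: print("stop"); break
E
```

```text
1.10 t4.4 grasp(clamp) [0.0103 0.0767 0.1484] F(clamp) [ 2.3541 -0.1091 -2.5176] open 0.130
0.95 t4.8 grasp(clamp) [0.0102 0.0642 0.1527] F(clamp) [1.1811 2.7004 3.9394] open 0.132
0.80 t5.1 grasp(clamp) [0.0102 0.0496 0.154 ] F(clamp) [-0.4586  4.3519  6.3976] open 0.127
0.65 t5.4 grasp(clamp) [0.0103 0.0347 0.1527] F(clamp) [-1.5968  1.474   7.339 ] open 0.129
0.50 t5.7 grasp(clamp) [0.0102 0.0203 0.1492] F(clamp) [-0.0967 -0.8033  5.7071] open 0.133
0.35 t6.1 grasp(clamp) [0.0102 0.0067 0.1438] F(clamp) [-0.0317 -1.8941  4.7536] open 0.131
0.20 t6.4 grasp(clamp) [ 0.0102 -0.0051  0.1365] F(clamp) [ 1.2021 -2.181   2.7836] open 0.126
0.12 t6.6 grasp(clamp) [ 0.0101 -0.0106  0.1323] F(clamp) [ 2.2371 -2.1117  2.9214] open 0.129
```

```bash
python3 - <<'E'
from h import *
for a in np.arange(.10,-.14,-.02):
    arm.line_to(tcp(bar(a)),.04); arm.pause(.1); st("%.2f"%a)
    f=arm.read_ft_force(); ft=.7*(f@YA+f[2])
    if ft>10 or np.linalg.norm(f)>18: print("stop",ft); break
E
```

```text
0.10 t7.0 grasp(clamp) [ 0.0101 -0.0114  0.1316] F(clamp) [-0.2283 -1.7007  5.7701] open 0.130
0.08 t7.3 grasp(clamp) [ 0.0101 -0.0125  0.1306] F(clamp) [ 1.6573 -1.6999  6.5524] open 0.129
0.06 t7.7 grasp(clamp) [ 0.0102 -0.0138  0.1295] F(clamp) [ 0.5369 -1.023   7.5496] open 0.128
0.04 t8.0 grasp(clamp) [ 0.0101 -0.0152  0.1282] F(clamp) [-0.139  -1.0148  6.2667] open 0.129
0.02 t8.4 grasp(clamp) [ 0.0101 -0.0166  0.1269] F(clamp) [ 0.086  -1.453   7.2905] open 0.131
-0.00 t8.7 grasp(clamp) [ 0.0101 -0.0179  0.1255] F(clamp) [ 0.2999 -1.8126  5.4314] open 0.132
-0.02 t9.1 grasp(clamp) [ 0.0101 -0.0193  0.1242] F(clamp) [-0.2241 -1.1453  6.2593] open 0.130
-0.04 t9.4 grasp(clamp) [ 0.0101 -0.0206  0.1228] F(clamp) [ 0.2099 -1.0869  6.3204] open 0.132
-0.06 t9.8 grasp(clamp) [ 0.0102 -0.0212  0.1221] F(clamp) [-0.9224 -1.8867 10.2794] open 0.129
-0.08 t10.1 grasp(clamp) [ 0.0102 -0.0214  0.1219] F(clamp) [-3.252   0.0571 14.8662] open 0.125
stop 10.446320359289286
```

```bash
cat >> h.py <<'E'
QB=down(-XA)
E
python3 - <<'E'
from h import *
arm.move_gripper(.5,20); st("rel")
arm.line_to(tcp(bar(0))+[0,0,.12],.2); print(np.array(arm.read_joint_positions()))
for q in (QB,down(XA)): 
    for p in (W(.0,-.10,.30),W(.01,-.15,.084),W(.01,-.05,.19)):
        j=arm.ik(p,q); print(None if j is None else np.array(j))
arm.movep(W(.0,-.10,.30),QB); arm.pause(.3); st("look")
np.save("cam2.npy",np.array([*arm.read_tool_pos(),*arm.read_eef_rot()]))
im=snapshot("wrist"); cv2.imwrite("pics/w2.png",im); cv2.imwrite("pics/w2b.png",im)
K=cam("wrist"); print(proj(K,[W(0,-.059,.067),W(.01,-.059,.067),W(0,-.176,.03),W(-.04,-.059,.067),W(.04,-.059,.067)]))
E
```

```text
rel t10.5 grasp(clamp) [ 0.0094 -0.0228  0.1186] F(clamp) [ 0.0568 -0.9732 -0.3573] open 0.501
[-0.1626  0.5438  0.039   1.5805 -0.0236  1.0203  1.3919]
[ 0.5477  0.6798 -0.9604  1.6101  0.5938  1.1695  2.5312]
[ 0.2593  0.8296 -0.2917  1.7715  0.3868  0.5973  2.814 ]
[ 0.1288  0.6842 -0.3516  1.7017  0.3052  0.8101  2.7174]
[-0.2931  0.548   0.4658  1.6376 -0.2778  1.0223  0.1979]
[-0.1118  0.8365  0.3201  1.7841 -0.4326  0.5909  0.411 ]
[-0.3364  0.6942  0.4141  1.7176 -0.3646  0.8067  0.1855]
look t12.7 grasp(clamp) [-0.0001 -0.0992  0.2459] F(clamp) [ 0.5436  0.3282 -0.8874] open 0.505
[[322.6921 214.4408]
 [314.2035 214.4303]
 [322.8102 110.0514]
 [356.6228 214.4666]
 [288.7619 214.3894]]
```

View pics/w2.png

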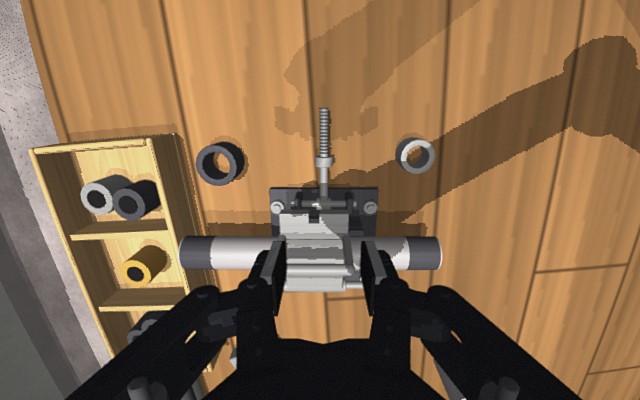

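The wrist view shows the cap closed. The bolt runs from (323,110), and the ear edge lies at row ~212 over columns ~278–350. I'll enlarge it to find the slot.

```bash
python3 - <<'E'
import cv2
im=cv2.imread("pics/w2.png")[95:215,262:388]
cv2.imwrite("pics/w2c.png",cv2.convertScaleAbs(cv2.resize(im,None,fx=5,fy=5,interpolation=cv2.INTER_CUBIC)[:600],alpha=1.3))
E
```

```text
(no output)
```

View pics/w2c.png

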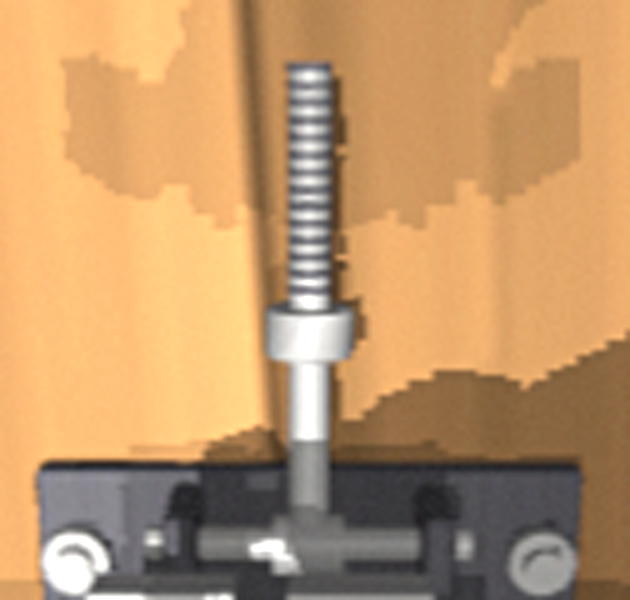

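The slot centre is at column ~314.5, so clamp x ≈ +10 mm, which agrees with the bar. The bolt is at column 323.6, so x ≈ -1 mm. The bolt end's row puts the origin about 3 mm further -y. Next I grasp the bolt beyond the nut, using the roomier wrist orientation.

```bash
sed -i 's/O=np.array(\[.590,.080,0\])/O=np.array([.5898,.077,0])/; s/^QB=.*/QB=down(XA)/' h.py
cat >> h.py <<'E'
def bol(b,x,r=.095): return W(x,-.056-r*np.cos(b),.03+r*np.sin(b))
def fc(): f=arm.read_ft_force(); return np.array([f@XA,f@YA,f[2]])
E
python3 - <<'E'
from h import *
arm.move_gripper(.45,20)
p=tcp(bol(0,-.001))
arm.movep(p+[0,0,.07],QB); arm.line_to(p,.12); st("at")
arm.move_gripper(0,20); st("grip")
x=C(arm.read_tool_pos())[0]
for i,b in enumerate(np.arange(.15,1.06,.15)):
    arm.line_to(tcp(bol(b,x+(.010-x)*min(1,(i+1)/6))),.08); st("%.2f"%b)
    if np.linalg.norm(fc())>20: print("stop"); break
E
```

```text
at t15.3 grasp(clamp) [-0.0006 -0.1514  0.0304] F(clamp) [-0.5022  0.1857 -0.8123] open 0.453
grip t15.7 grasp(clamp) [-0.0005 -0.1511  0.0308] F(clamp) [0.4926 0.4414 2.6472] open 0.107
0.15 t16.0 grasp(clamp) [ 0.0017 -0.1498  0.0447] F(clamp) [ 0.0801 -1.0419 -1.9455] open 0.106
0.30 t16.3 grasp(clamp) [ 0.0035 -0.1464  0.0586] F(clamp) [ 0.9214  0.3143 -1.6629] open 0.108
0.45 t16.6 grasp(clamp) [ 0.0052 -0.1411  0.0719] F(clamp) [ 0.3941  0.2722 -1.1715] open 0.104
0.60 t17.0 grasp(clamp) [ 0.007  -0.1339  0.0842] F(clamp) [-0.0879  0.09   -1.2476] open 0.105
0.75 t17.3 grasp(clamp) [ 0.0087 -0.125   0.0953] F(clamp) [ 1.1365 -0.7196 -1.5325] open 0.108
0.90 t17.6 grasp(clamp) [ 0.0105 -0.1145  0.105 ] F(clamp) [-0.0672 -0.3517 -1.0992] open 0.108
1.05 t18.0 grasp(clamp) [ 0.0104 -0.1027  0.1129] F(clamp) [ 1.2986 -0.6353 -1.7868] open 0.109
```

```bash
python3 - <<'E'
from h import *
f0=fc()
for b in np.arange(1.09,1.72,.03):
    arm.line_to(tcp(bol(b,.010)),.04); arm.pause(.08); st("%.2f"%b)
    d=fc()-f0
    if abs(d[1])>5 or np.linalg.norm(d)>8: print("stop",d); break
E
```

```text
1.09 t18.3 grasp(clamp) [ 0.01   -0.1001  0.1143] F(clamp) [ 0.2203 -1.4204 -0.1345] open 0.106
1.12 t18.6 grasp(clamp) [ 0.01   -0.0978  0.1155] F(clamp) [-0.1678 -1.9092 -2.3783] open 0.105
1.15 t19.0 grasp(clamp) [ 0.0101 -0.0948  0.1169] F(clamp) [-0.9426 -1.1336 -1.1612] open 0.109
1.18 t19.3 grasp(clamp) [ 0.0101 -0.0922  0.118 ] F(clamp) [ 0.4109 -2.0206 -0.758 ] open 0.106
1.21 t19.6 grasp(clamp) [ 0.0101 -0.0895  0.119 ] F(clamp) [ 0.2649 -1.7968 -0.0418] open 0.112
1.24 t20.0 grasp(clamp) [ 0.0101 -0.0867  0.12  ] F(clamp) [-0.1083 -2.7986  0.6794] open 0.108
1.27 t20.3 grasp(clamp) [ 0.0101 -0.0841  0.1208] F(clamp) [ 0.619  -2.495  -0.5202] open 0.107
1.30 t20.6 grasp(clamp) [ 0.01   -0.0812  0.1216] F(clamp) [-0.0164 -1.4849 -0.4731] open 0.107
1.33 t21.0 grasp(clamp) [ 0.01   -0.0784  0.1223] F(clamp) [ 0.0571 -1.3571  0.5462] open 0.107
1.36 t21.3 grasp(clamp) [ 0.01   -0.0758  0.1229] F(clamp) [ 0.3829 -2.2494  0.6892] open 0.108
1.39 t21.6 grasp(clamp) [ 0.01   -0.073   0.1235] F(clamp) [ 0.2407 -2.5873 -0.2467] open 0.100
1.42 t22.0 grasp(clamp) [ 0.01  -0.07   0.12
[... 209 characters left out ...]
153 -2.4992  0.731 ] open 0.107
1.51 t23.0 grasp(clamp) [ 0.01   -0.0616  0.1248] F(clamp) [-0.6096 -2.4326  0.4824] open 0.103
1.54 t23.3 grasp(clamp) [ 0.01   -0.0589  0.125 ] F(clamp) [ 0.3877 -2.6399 -0.3585] open 0.105
1.57 t23.6 grasp(clamp) [ 0.01   -0.0557  0.125 ] F(clamp) [ 0.2674 -1.8764  0.8165] open 0.105
1.60 t24.0 grasp(clamp) [ 0.01  -0.053  0.125] F(clamp) [ 0.2819 -2.199   0.6316] open 0.109
1.63 t24.3 grasp(clamp) [ 0.0101 -0.0501  0.1249] F(clamp) [ 0.0812 -1.9014  0.865 ] open 0.104
1.66 t24.6 grasp(clamp) [ 0.01   -0.0472  0.1246] F(clamp) [ 1.3659 -1.4401 -0.1222] open 0.104
1.69 t25.0 grasp(clamp) [ 0.0101 -0.0443  0.1243] F(clamp) [-0.1658 -1.3193  1.4099] open 0.107
```

The bolt entered the slot without contact. I'll feel gently for the bottom of the slot, then let go.

```bash
python3 - <<'E'
from h import *
for b in np.arange(1.70,1.80,.015):
    arm.line_to(tcp(bol(b,.010)),.03); arm.pause(.15); st("%.3f"%b)
    if fc()[1]<-4.5: print("stop"); break
arm.move_gripper(.35,20); arm.pause(.2); st("rel")
p=np.array(arm.read_tool_pos())
arm.line_to(p+[0,0,.14],.12); arm.pause(.3)
cv2.imwrite("pics/s1.png",snapshot("side"))
arm.movep(W(0,-.12,.34),QB); arm.pause(.3); st("away")
d=snapshot("side"); s=snapshot("scene")
r=lambda i,x,y:cv2.resize(i[y:y+140,x:x+133],None,fx=3,fy=3,interpolation=cv2.INTER_CUBIC)
w=cv2.resize(snapshot("wrist"),(640,400))[160:580,120:520]
cv2.imwrite("pics/f1.png",np.hstack([r(cv2.imread("pics/s1.png"),258,100),r(s,295,120)]))
E
```

```text
1.700 t25.4 grasp(clamp) [ 0.01   -0.0439  0.1243] F(clamp) [ 1.3195 -1.5901  1.1264] open 0.109
1.715 t25.8 grasp(clamp) [ 0.01   -0.0421  0.124 ] F(clamp) [-0.0215 -1.1234  1.8436] open 0.108
1.730 t26.2 grasp(clamp) [ 0.0101 -0.0407  0.1238] F(clamp) [ 0.0123 -0.5502  3.7046] open 0.108
1.745 t26.6 grasp(clamp) [ 0.01   -0.0392  0.1235] F(clamp) [ 0.2432 -0.4872  3.1141] open 0.109
1.760 t27.0 grasp(clamp) [ 0.01   -0.038   0.1234] F(clamp) [-0.1731 -1.1699  3.1623] open 0.105
1.775 t27.4 grasp(clamp) [ 0.01   -0.0365  0.1231] F(clamp) [-0.8071 -0.1496  4.5782] open 0.103
1.790 t27.8 grasp(clamp) [ 0.01   -0.0352  0.1228] F(clamp) [-0.5558 -0.2304  4.735 ] open 0.100
rel t28.3 grasp(clamp) [ 0.0099 -0.0352  0.1225] F(clamp) [-0.2172  0.2857 -1.1556] open 0.347
away t30.7 grasp(clamp) [ 0.0001 -0.1186  0.2854] F(clamp) [ 0.4372 -0.3226 -0.2317] open 0.347
```

View pics/f1.png

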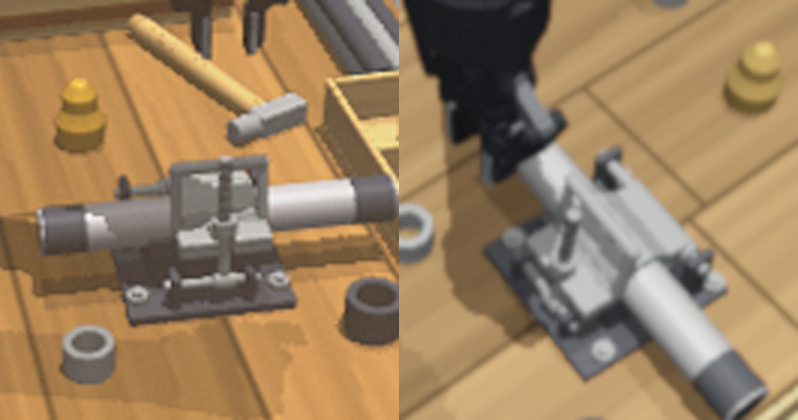

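The bolt stands in the slot in both views, with its end at side crop (226,163) and scene crop (173,180). I'll check its angle.

```bash
python3 - <<'E'
from h import *
S,D=cam("scene"),cam("side")
print("end",C(tri((S,(295+172/3,120+178/3)),(D,(258+226/3,100+162/3)))))
for b in (1.3,1.57,1.67):
    X=[W(.01,-.056-r*np.cos(b),.03+r*np.sin(b)) for r in (.12,.056)]
    print(b,"scene crop",(proj(S,X)-[295,120])*3+[399,0],"side crop",(proj(D,X)-[258,100])*3)
s=cv2.imread("pics/f1.png")
c=lambda x,y:cv2.resize(s[y:y+130,x:x+100],None,fx=4,fy=4,interpolation=cv2.INTER_CUBIC)
cv2.imwrite("pics/f2.png",np.hstack([c(175,150),c(525,165)]))
E
```

```text
end [-0.0008 -0.0421  0.1552]
1.3 scene crop [[525.0012 245.1439]
 [541.0676 275.875 ]] side crop [[238.2972 189.385 ]
 [231.2003 238.1829]]
1.57 scene crop [[561.5978 220.8137]
 [557.0255 265.1475]] side crop [[230.0456 163.168 ]
 [227.524  225.9361]]
1.67 scene crop [[574.9703 213.4489]
 [562.8991 261.8253]] side crop [[226.9451 155.8378]
 [226.1243 222.3891]]
```

View pics/f2.png

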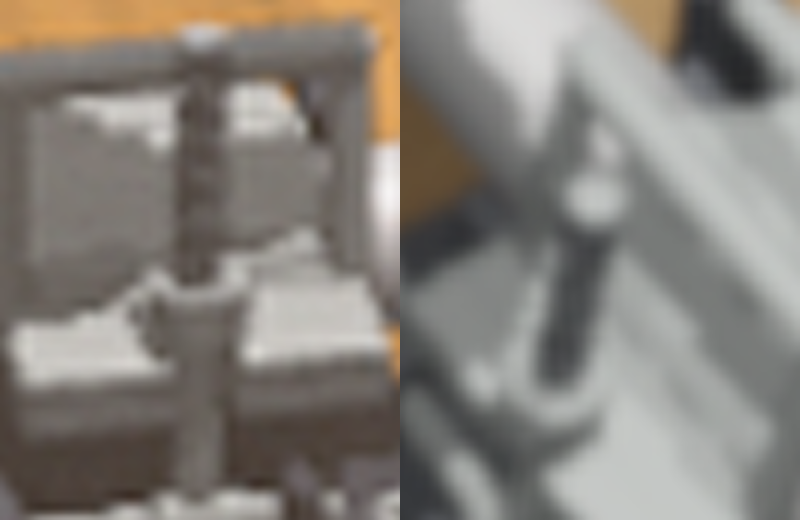

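The bolt end is at (574,215) in the scene crop and (226,159) in the side crop. Both fit 1.67 rad, with the nut above the ear, so I'm handing in.

```bash
python3 -c "
from h import *
st(); print(ticket.finish_job())"
```

```text
t30.9 grasp(clamp) [ 0.     -0.1193  0.2857] F(clamp) [-0.0295  0.9243  0.4772] open 0.354
the job is handed in; nothing more can be done
None
```

I closed the clamp and handed the job in at about 31 s. The hinged half is home on the tube, the bolt leans in the slot at about 1.67 rad by the camera images, and the gripper is clear; no verdict was returned.

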